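# Lock the bench-clamped belt sander on

### The job

The cordless belt sander is clamped upside down in its bench stand, ready for sanding edges, and must run hands-free. Squeeze its trigger pad right down, press the lock-on button in the side of the handle fully in while the trigger is down, then ease the trigger up so that the lock holds it, and let go. Leave the glue bottle, the tin and the wood offcut as they are.

Things in the scene. Friction and masses are not known exactly. Their poses are not given: they have to be found in the camera images.
- sander: Grey and black belt sander fixed upside down on a plywood stand. Origin on the bench (z = 0) straight below the trigger's centre; z up, +x from the handle towards the belt, +y the side with the lock-on button. Handle: x -65 to 65, y -26 to 26, top z = 116 mm; battery behind it to x = -128, top 112 mm; grey housing from x = 55, brown belt from x = 64 mm, top 157 mm.
- trigger (a joint): How far the trigger is pressed straight down, m: 0 released, 0.016 fully down. Spring: 3 N at first touch, 10 N fully down. Locked on, it rests at about 0.006.
- trigger_face (a point): Centre of the ribbed upper face of the trigger, a grey pad 70 mm along x by 40 mm along y (sander axes), level, 135 mm above the bench when released and 119 mm when fully down; it moves with the pad.
- lock_button (a joint): How far the lock-on button is pressed in, m: 0 out, 0.012 fully in; spring 2 to 5.5 N. Blocked after 0.002 while the trigger is pressed less than 0.011. Pressed in beyond 0.010 with the trigger down, it catches and holds the trigger once that is eased up; it then rests at 0.009 to 0.012. Pressing the trigger down again frees it.
- lock_face (a point): Centre of the flat outer face of the lock-on button, a grey round button, diameter 24 mm, pressed along the sander's -y. It stands 18 mm out of the cheek (face at sander y = 52 mm; 6 mm out when fully in), 140 mm above the bench; moves with the button. Its lower rim is 9 mm above the fully pressed trigger pad.
- glue_mid (a point): Middle of the white glue bottle, 60 mm in diameter, 170 mm tall, standing loose.
- tin_mid (a point): Middle of the plain metal tin, 84 mm in diameter, 100 mm tall, standing loose.
- offcut_mid (a point): Middle of the loose wood offcut, 160 x 45 x 35 mm, lying flat, long along its own x.
- cheek_top (a point): Middle of the top edge of the fixed black upright cheek between trigger and button: 60 mm along the sander's x (centred on x = 0), 12 mm thick (y = 22 to 34 mm), top 156 mm above the bench. Outside it (y above 34 mm) is free space down to the stand at 20 mm; the trigger's other side has no cheek, so two fingers can straddle the cheek.

How it is judged:
On the way, in this order (a step that is already met when the one before it is completed fails the run):
1. the trigger is squeezed down (more than 11 mm of its 16 mm) with the lock-on button still out (value of joint trigger above 0.011 m and value of joint lock_button below 0.004 m), for 0.1 s.
2. the lock-on button is pressed in (more than 8.5 mm of its 12 mm) while the trigger is kept down (more than 10 mm) (value of joint lock_button above 0.0085 m and value of joint trigger above 0.01 m), for 0.1 s.
At the end, for the whole second after the job is handed in: The trigger is eased up against the lock and held by it, 4 to 9 mm down, and the lock-on button stays in by more than 8 mm, with nothing touching them (value of joint trigger between 0.004 and 0.009 m and value of joint lock_button above 0.008 m).
It fails at once if the glue bottle, the tin or the offcut is moved by more than 30 mm or the bottle or tin is tipped (distance of any of glue_mid, tin_mid, offcut_mid from where it was at the start of the episode above 0.03 m or angle between any of glue_mid, tin_mid's own z axis and vertical above 0.35 rad).
It also fails if it takes over 38 s, if anything falls off the work surface, if the arm or the gripper's body presses on something with over 40 N, if the wrist force passes 120 N, or if a joint passes its speed limit or range.

### The arm

A 6-joint arm with a two-finger parallel gripper is mounted at the origin on the work surface. World frame = base frame: x ahead of the robot, y to its left, z up, the work surface at z = 0. Lengths are in m, angles in rad, forces in N, time in s.
With the tool pointing down it reaches from about 0.35 to 0.975 m from the base axis. Payload 7.1 kg.
Tool frame: the origin (TCP) lies between the finger pads; the fingertips stand tcp_to_tips ahead of it and the grasp point (between the pads) lies 11 mm behind it (tcp_to_tips is the distance from the TCP to the fingertips, in m); z points along the fingers, y is the line along which they close (so a half turn about z gives the same grasp; the last joint's range is limited). The gripper opens to 88 mm and grips with 3 to 60 N. Pads are 20 mm wide; open, the fingers measure 115 mm over their backs; the gripper's body (75 mm by 178 mm) begins 61 mm behind the grasp point.
Start: joints at [1.128, 0.423, 1.63, -0, 1.089, -0.019], TCP at [0.257, 0.57, 0.231] pointing down, gripper open.
Joint ranges: [-3, 3], [-0.9, 2.11], [0.09, 2.58], [-1.31, 4.45], [0.11, 2.69], [-2.54, 2.54]. Speed limits (rad/s): [2.39, 2.39, 3.01, 3.14, 3.14, 3.14].

### API

Orientations are given as a unit quaternion [x, y, z, w].
In Python, from station import * gives the robot as it stands. The module is installed in compiled form; this text tells all that it offers.
- The arm moves only by the tool move_arm, never from a script. Its arguments are lists of equal length, an entry for each row: "slide": the shift along the world's x, y, z in cm, a list of three; "twist": the turn about the world's z in degrees; "jaw": the opening in per cent of the stroke, from 0 (shut) to 100 (fully open). A call has 1 to 20 rows; each row is the pose to reach, as a shift and turn from the pose commanded when the call began; what a row does not reach only later rows make up. A row lasts 1/12 s, in which the tool goes at most 41.7 mm and 7.16 degrees, less where a joint would pass 70% of its speed; a pose out of reach is approached as far as the arm can. A call with a gripper value outside its range is refused whole. The fingers move at their own pace and stop on an object; "squeeze" is the grip in N (left out, the last holds). Time passes only in rows, so rows that repeat a pose let the fingers close. It gives the time, the measured TCP pose, the force, the opening and the grip force at its end, in the units of the state.
- get_obs(): the state, without advancing time (a new reading comes with each control period).
- read_camera(name): name is "side" or "top" or "wrist"; returns a dict with "image" (420x560x3 uint8, red, green, blue), "z_map" (420x560 float32, m along the optical axis (not along the pixel's ray), 0 where there is no reading), "fx", "fy", "cx", "cy" (pixels), "xyz" and "rotation" of the camera in the world. Camera axes: x right, y up, looking along -z (the intrinsics and any distortion apply to the point x, -y, -z); pixel columns grow to the right and rows downward; lengths in m; the calibration is good to about 2 mm. A picture is of the moment at which its call begins.
- sign_off(): hands the job in; it is judged then, once.
The state is a dict: "time_s": time; "joints": joint angles; "dq": joint speeds; "joint_torque": joint torques, N m; "tool_pos": TCP position; "ee_rot": TCP orientation; "force": force on the tool from outside, world axes, zero at the start; "wrist_torque": the same for the moment, N m; "finger_gap": opening from 0.0 (shut) to 1.0 (fully open); "finger_force": force on a finger pad.
Only numpy, scipy, OpenCV 4.12 (cv2) and the standard library are available. Lean on these libraries where they do the work, as an engineer would, in place of code of your own. Each camera call takes 0.05 s, during which the arm holds its last target. There are 200 camera calls.

## Working session

There is one attempt and no reset: what is moved stays moved. The work goes in short steps, Python scripts to look and compute and a tool call to move; the robot and the scene stay as the last step left them, time stands still between calls to the robot, and variables do not carry over. Pictures are saved under pics/ and viewed, at most 10 in all, crops included, and the job is handed in when it is done.

Besides the shell and the picture viewer there is one more tool, called after "Emit:" as name(argument=value, ...) on one line, values as JSON. move_arm: Moves the arm, as the interface text tells. Its arguments: {"type":"object","properties":{"slide":{"type":"array","items":{"type":"array","items":{"type":"number"}}},"twist":{"type":"array","items":{"type":"number"}},"jaw":{"type":"array","items":{"type":"number"}},"squeeze":{"type":"number"}},"required":["slide","twist","jaw"]}

```bash
mkdir -p pics
cat > h.py <<'E'
from station import *
import numpy as np, cv2
def world(c,u,v,z=None):
    z=c["z_map"][v,u] if z is None else z
    p=np.array([(u-c["cx"])/c["fx"]*z,-(v-c["cy"])/c["fy"]*z,-z])
    return np.array(c["rotation"]).reshape(3,3)@p+c["xyz"]
def cloud(c):
    v,u=np.mgrid[0:420,0:560]; z=c["z_map"]
    p=np.stack([(u-c["cx"])/c["fx"]*z,-(v-c["cy"])/c["fy"]*z,-z],-1)
    return p@np.array(c["rotation"]).reshape(3,3).T+c["xyz"]
E
python3 - <<'E'
from h import *
o=get_obs(); print(o)
for n in("top","side"):
    c=read_camera(n); print(n,c["xyz"],c["rotation"],c["fx"],[k for k in c])
    np.savez(n+".npz",**c)
    cv2.imwrite(f"pics/{n}0.png",cv2.resize(c["image"][:,:,::-1],(800,600)))
E
```

```text
{'time_s': 0.0, 'joints': array([ 1.12802382e+00,  4.23821991e-01,  1.63069074e+00,  4.43379834e-05,
        1.08860619e+00, -1.90054292e-02]), 'dq': array([ 4.83418644e-04, -2.46183273e-04, -1.58599065e-03, -6.40174003e-05,
       -3.33736372e-04, -1.52453477e-03]), 'joint_torque': array([-1.46479902e-03, -5.44630802e+01, -2.73659492e+01,  6.42654137e-02,
        2.28922610e-02, -1.16739243e-04]), 'tool_pos': array([0.25673235, 0.56923546, 0.22991317]), 'ee_rot': array([ 2.10311691e-01,  9.77634088e-01, -7.38393101e-04, -1.93751054e-04]), 'force': array([ 0.31486848, -0.00881676,  0.35649726]), 'wrist_torque': array([ 0.0066263 , -0.02253198, -0.00915837]), 'finger_force': 0.0, 'finger_gap': 0.998741433487462}
top [0.43756451 0.07451681 1.44661691] [ 0.02753797 -0.04005365 -0.70239744  0.71012337] 533.4347119652638 ['image', 'z_map', 'fx', 'fy', 'cx', 'cy', 'xyz', 'rotation']
side [ 0.25320518 -0.56826112  0.85161922] [ 0.36667731 -0.08126367 -0.21073997  0.90251461] 405.0146844352033 ['image', 'z_map', 'fx', 'fy', 'cx', 'cy', 'xyz', 'rotation']
```

View pics/top0.png

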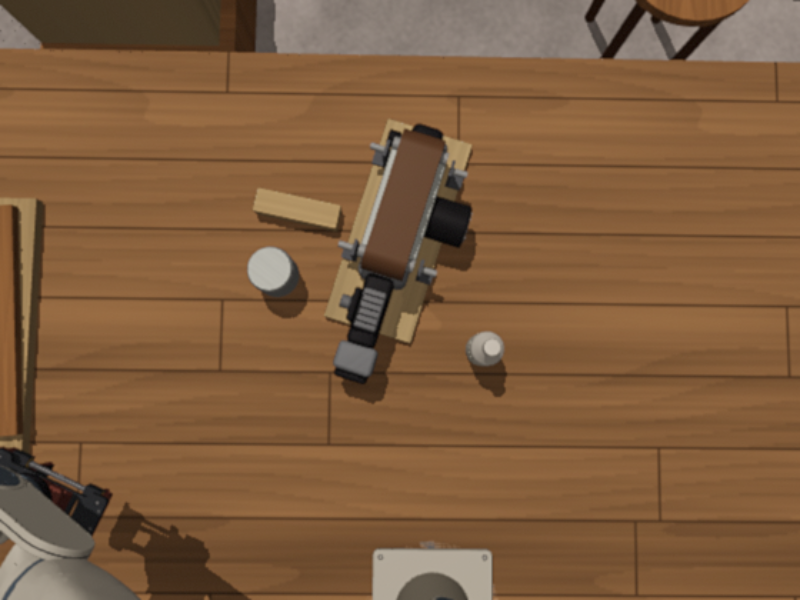

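View pics/side0.png

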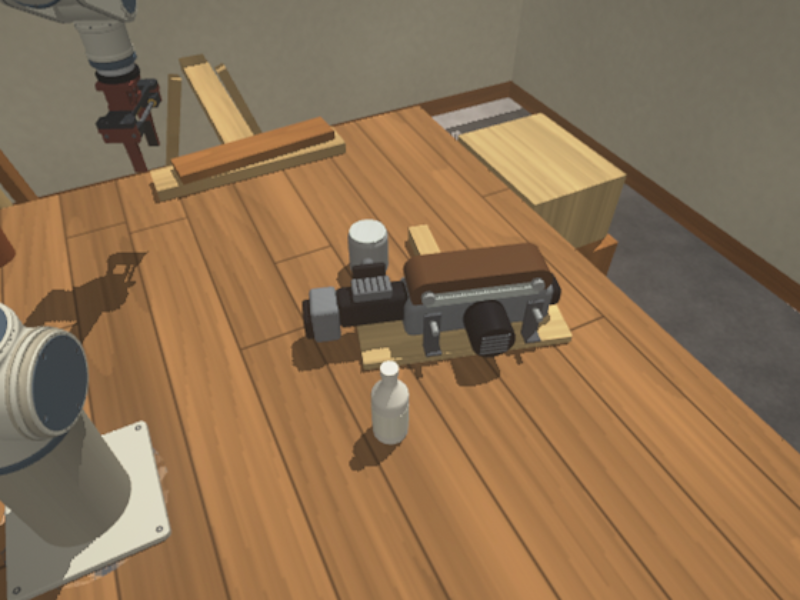

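The top view shows the sander with the belt at about (405,205), the trigger at (372,305), and the button at (347,300) on the left. The tin is at (272,271), the offcut at (297,208) and the bottle at (486,348).

```bash
cat > h.py <<'E'
from station import *
import numpy as np, cv2
from scipy.spatial.transform import Rotation as R
def cloud(c):
    v,u=np.mgrid[0:420,0:560]; z=c["z_map"]
    p=np.stack([(u-c["cx"])/c["fx"]*z,-(v-c["cy"])/c["fy"]*z,-z],-1)
    return R.from_quat(c["rotation"]).apply(p.reshape(-1,3)).reshape(420,560,3)+c["xyz"]
E
python3 - <<'E'
from h import *
import station
print(getattr(station,"tcp_to_tips",None),[a for a in dir(station) if a[0]!='_'])
c=dict(np.load("top.npz")); P=cloud(c)
np.set_printoptions(precision=4,suppress=True)
z=P[...,2]
def rect(lo,hi,v0,v1,u0,u1,nm):
    m=np.zeros_like(z,bool); m[v0:v1,u0:u1]=1; m&=(z>lo)&(z<hi)
    q=P[m][:,:2].astype(np.float32); r=cv2.minAreaRect(q*1000); print(nm,m.sum(),r,np.median(P[m],0))
rect(.150,.165,85,196,240,320,"belt")
rect(.131,.139,190,245,245,275,"trig")
rect(.145,.165,190,245,235,275,"cheek")
rect(.105,.118,235,270,230,268,"batt")
rect(.09,.11,165,215,165,215,"tin")
rect(.1,.2,225,265,320,360,"glue")
rect(.025,.045,125,165,170,245,"off")
rect(.012,.026,80,245,220,335,"stand")
img=c["image"][180:250,225:295,::-1]
cv2.imwrite("pics/crop.png",cv2.resize(img,(600,600),interpolation=cv2.INTER_CUBIC))
E
```

```text
0.008 ['MotionError', 'get_obs', 'read_camera', 'sign_off', 'tcp_to_tips']
belt 2916 ((727.054931640625, 62.66571044921875), (76.31243133544922, 245.93409729003906), 73.08529663085938) [0.7252 0.0629 0.1568]
trig 397 ((558.3416137695312, 114.94632720947266), (42.671451568603516, 104.21012115478516), 72.83551788330078) [0.5442 0.1173 0.1349]
cheek 184 ((573.1651611328125, 131.01866149902344), (38.33475875854492, 110.93722534179688), 49.879940032958984) [0.5521 0.1494 0.1534]
batt 640 ((467.9243469238281, 140.77523803710938), (69.15231323242188, 72.0920639038086), 74.97422790527344) [0.4631 0.1394 0.1114]
tin 749 ((614.16455078125, 298.7795104980469), (77.5874252319336, 79.67720794677734), 31.331478118896484) [0.6139 0.2984 0.0994]
glue 436 ((476.96612548828125, -87.54181671142578), (56.77254867553711, 56.43742370605469), 45.386878967285156) [ 0.4764 -0.0837  0.1194]
off 1012 ((739.23095703125, 261.80133056640625), (159.9642791748047, 47.15753173828125), 78.01202392578125) [0.7382 0.262  0.0348]
stand 3038 ((701.6175537109375, 80.02375793457031), (297.6119079589844, 432.4582214355469), 88.07527923583984) [0.6367 0.0724 0.0182]
```

View pics/crop.png

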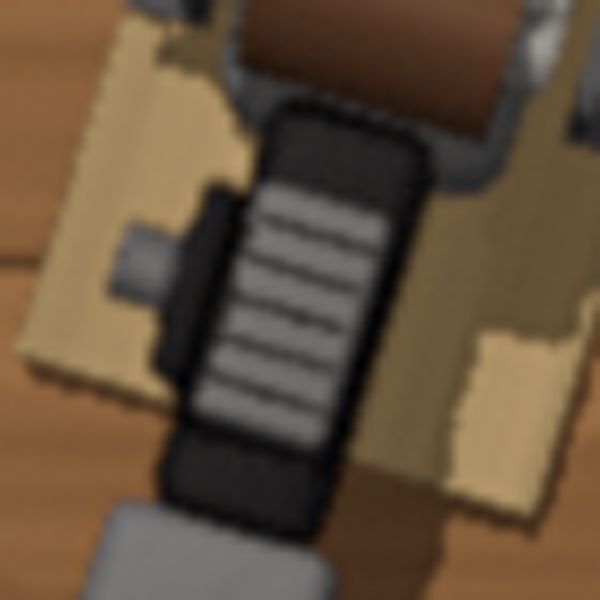

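Run:
```python
from h import *
np.set_printoptions(precision=4,suppress=True)
c=dict(np.load("top.npz"))
def at(a,b,Z):
    u=225+(a+.5)*70/600-.5; v=180+(b+.5)*70/600-.5
    d=R.from_quat(c["rotation"]).apply([(u-c["cx"])/c["fx"],-(v-c["cy"])/c["fy"],-1]); return c["xyz"]+d*(Z-c["xyz"][2])/d[2]
T=[at(*p,.135)[:2]*1000 for p in((258,180),(390,210),(325,448),(190,410))]
q=np.array(T); ctr=q.mean(0); print(q,ctr)
e=(q[0]+q[1]-q[2]-q[3])/2; e2=(q[0]+q[3]-q[1]-q[2])/2; print(np.linalg.norm(e),np.degrees(np.arctan2(e[1],e[0])),np.linalg.norm(e2),np.degrees(np.arctan2(e2[1],e2[0])))
yaw=np.radians(-16.9); ex=np.array([np.cos(yaw),np.sin(yaw)]); ey=np.array([-ex[1],ex[0]])
B=at(113,258,.14)[:2]*1000
for n,p in dict(btn=B,belt=(727.05,62.67),batt=(467.9,140.8),tin=(614,299),cheekfar=at(222,185,.156)[:2]*1000,cheeknear=at(165,375,.156)[:2]*1000).items():
    print(n,(np.array(p)-ctr)@ex,(np.array(p)-ctr)@ey)
o=get_obs(); y=R.from_quat(o["ee_rot"]).apply([0,1,0]); print(np.degrees(np.arctan2(y[1],y[0])))
t=np.append((ctr+33*ey)/1000,.155); print(t,(t-o["tool_pos"])*100)
```

```text
[[579.9816 128.3471]
 [571.7428  90.1989]
 [502.9246 107.9491]
 [513.4002 146.7981]] [542.0123 118.3233]
70.07772103748582 -14.96879425365136 39.61942481321573 76.33894651242271
btn -0.9959407771439299 52.97591711944068
belt 193.22510367536566 0.5410158382378972
batt -77.44569901899474 -0.03861231032834438
tin 16.355678584578186 193.80088717228983
cheekfar 27.04368532430329 28.42866263159171
cheeknear -29.187616728750157 27.228232336941115
65.7190915536809
[0.5516 0.1499 0.155 ] [ 29.4823 -41.938   -7.499 ]
```

Emit:
move_arm(slide=[[2, -3, 0], [4, -6, 0], [6.5, -9.5, 0], [9, -13, 0], [11.5, -16.5, 0], [14, -20, 0], [16.5, -23.5, 0], [19, -27, 0], [21.5, -30.5, 0], [24, -34, 0], [26, -37.5, 0], [28, -40, 0], [29.4, -42.1, 0], [29.4, -42.1, 0], [29.4, -42.1, -3], [29.4, -42.1, -4.5], [29.4, -42.1, -6], [29.4, -42.1, -6], [29.4, -42.1, -6], [29.4, -42.1, -6]], twist=[0, 1, 2, 3, 4, 5, 6, 7, 7.4, 7.4, 7.4, 7.4, 7.4, 7.4, 7.4, 7.4, 7.4, 7.4, 7.4, 7.4], jaw=[68, 68, 68, 68, 68, 68, 68, 68, 68, 68, 68, 68, 68, 68, 68, 68, 68, 68, 68, 68], squeeze=15)

```text
time_s: 1.77
tool_pos: [0.5511, 0.1492, 0.1713]
ee_rot: [0.147, 0.989, 0.0, 0.0]
force: [0.9, 1.0, -1.1]
finger_gap: 0.679
finger_force: 0.0
```

Run:
```python
from h import *
np.set_printoptions(precision=4,suppress=True)
o=get_obs(); print(o["tool_pos"],o["finger_gap"],o["force"]); y=R.from_quat(o["ee_rot"]).apply([0,1,0]); print(np.degrees(np.arctan2(y[1],y[0])))
a,b=[read_camera(n)["image"][:,:,::-1] for n in("wrist","side")]
b=cv2.resize(b[140:260,190:350],(560,420),interpolation=cv2.INTER_CUBIC)
cv2.imwrite("pics/w1.png",cv2.resize(np.hstack([a,b]),(800,300)))
```

```text
[0.5511 0.1492 0.1713] 0.6786569529517058 [ 0.8704  0.9528 -1.1005]
73.14536426490238
```

View pics/w1.png

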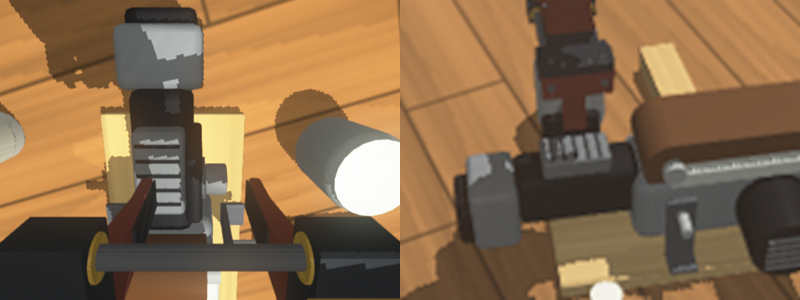

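The left finger (150,185) is over the trigger pad and the right finger (235,210) is outside the button. Next I press down.

Emit:
move_arm(slide=[[0, 0, -1.5], [0, 0, -2.5], [0, 0, -3], [0, 0, -3.4], [0, 0, -3.8], [0, 0, -4.2], [0, 0, -4.2], [0, 0, -4.2], [0, 0, -4.2]], twist=[0, 0, 0, 0, 0, 0, 0, 0, 0], jaw=[68, 68, 68, 68, 68, 68, 68, 68, 68])

```text
time_s: 2.62
tool_pos: [0.551, 0.1488, 0.1295]
ee_rot: [0.147, 0.989, 0.0, -0.0]
force: [-2.6, 0.3, 7.9]
finger_gap: 0.679
finger_force: 4.1
```

Emit:
move_arm(slide=[[0, 0, -0.1], [0, 0, -0.1], [0, 0, -0.1], [0, 0, -0.1], [0, 0, -0.1], [0, 0, -0.1], [0, 0, -0.1], [0, 0, -0.1], [0, 0, -0.1], [0, 0, -0.1], [0, 0, -0.1], [0, 0, -0.1]], twist=[0, 0, 0, 0, 0, 0, 0, 0, 0, 0, 0, 0], jaw=[60, 52, 44, 38, 32, 26, 20, 14, 10, 10, 10, 10], squeeze=15)

```text
time_s: 3.62
tool_pos: [0.5508, 0.1475, 0.1284]
ee_rot: [0.147, 0.989, -0.001, -0.0]
force: [-2.6, -7.0, 7.5]
finger_gap: 0.205
finger_force: 19.7
```

The gap is 18.0 mm, so the button is fully in. I'll ease the trigger up while still gripping.

Emit:
move_arm(slide=[[0, 0, 0.2], [0, 0, 0.4], [0, 0, 0.6], [0, 0, 0.8], [0, 0, 1.0], [0, 0, 1.2], [0, 0, 1.3], [0, 0, 1.3], [0, 0, 1.3]], twist=[0, 0, 0, 0, 0, 0, 0, 0, 0], jaw=[10, 10, 10, 10, 10, 10, 10, 10, 10])

```text
time_s: 4.37
tool_pos: [0.5492, 0.148, 0.1391]
ee_rot: [0.147, 0.989, -0.001, -0.002]
force: [0.2, -4.9, -22.0]
finger_gap: 0.204
finger_force: 15.0
```

Emit:
move_arm(slide=[[0, 0, 0], [0, 0, 0], [0, 0, 0], [0, 0, 0], [0, 0, 0], [0, 0, 0], [0, 0, 2], [0, 0, 5], [0, 0, 8], [0, 0, 11], [-3, 0, 13], [-7, 0, 15], [-11, 0, 15], [-15, 0, 15], [-15, 0, 15]], twist=[0, 0, 0, 0, 0, 0, 0, 0, 0, 0, 0, 0, 0, 0, 0], jaw=[28, 36, 44, 52, 60, 68, 68, 68, 68, 68, 68, 68, 68, 68, 68])

```text
time_s: 5.62
tool_pos: [0.3941, 0.1478, 0.2902]
ee_rot: [0.146, 0.989, -0.001, -0.002]
force: [-0.5, 0.1, -0.6]
finger_gap: 0.678
finger_force: 0.0
```

Run:
```python
from h import *
np.set_printoptions(precision=4,suppress=True)
print(get_obs()["tool_pos"])
yaw=np.radians(-16.9); ex=np.array([np.cos(yaw),np.sin(yaw)]); ey=np.array([-ex[1],ex[0]])
for n in("top","side"):
    c=read_camera(n); P=cloud(c); q=P[...,:2]-[.542,.1183]; x=q@ex; y=q@ey; z=P[...,2]
    m=(abs(x)<.028)&(abs(y)<.012)&(z>.11)&(z<.15); print(n,"trig z",m.sum(),np.median(z[m]) if m.any() else 0)
    m=(abs(x)<.008)&(y>.034)&(y<.06)&(z>.13)&(z<.156); print("btn y",m.sum(),np.percentile(y[m],[50,100]) if m.any() else 0)
    np.savez(n+"1.npz",**c)
    im=c["image"][...,::-1]; s=(slice(170,260),slice(215,335)) if n=="top" else (slice(140,260),slice(190,350))
    globals()[n]=cv2.resize(im[s],(400,300),interpolation=cv2.INTER_CUBIC)
cv2.imwrite("pics/f.png",np.hstack([top,side]))
```

```text
[0.3941 0.1478 0.2902]
top trig z 220 0.12993254274954502
btn y 20 [0.0391 0.0429]
side trig z 143 0.1278838205789783
btn y 1 [0.0356 0.0356]
```

View pics/f.png

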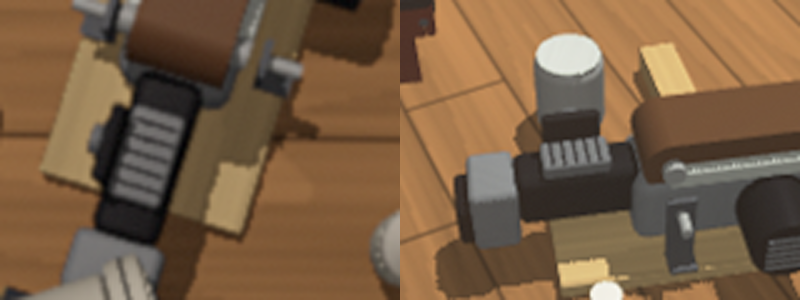

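The button at (95,138) now stands only a few mm out of the cheek. The trigger rests at about 129 mm, roughly 6 mm down, so the lock is holding it.

```bash
python3 -c "from station import *; print(sign_off())"
```

```text
the job is handed in; nothing more can be done
None
```

The sander is locked on: the trigger rests about 6 mm down with the lock-on button in, the gripper is clear, the glue bottle, tin and offcut were not touched, and the job was handed in at about 6 s, though the judge returned no verdict.

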